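# Reset the tripped tube mixer

### The arm

A 7-joint arm with a two-finger parallel gripper is mounted at the origin on the work surface. World frame = base frame: x ahead of the robot, y to its left, z up, the work surface at z = 0. Lengths are in m, angles in rad, forces in N, time in s.
With the tool pointing down it reaches from about 0.4 to 0.875 m from the base axis. Payload 6.5 kg.
Tool frame: the origin (TCP) lies on the centre line of the jaws, within the pads' length; the fingertips stand 11 mm ahead of it and the grasp point (between the pads) lies 8 mm behind it; z points along the fingers, y is the direction in which the jaws open and shut (so a half turn about z gives the same grasp; the last joint's range is limited). The gripper opens to 88 mm and grips with 3 to 60 N. Pads are 18 mm wide; open, the fingers measure 123 mm over their backs; the gripper's body (75 mm by 187 mm) begins 45 mm behind the grasp point.
Start: joints at [1.169, 0.536, -0.004, 1.538, 0.003, 1.067, -0.071], TCP at [0.214, -0.614, 0.227] pointing down, gripper open.
Joint ranges: [-2.7, 2.7], [-0.37, 2.16], [-1.27, 1.26], [0.24, 2.4], [-1.31, 4.45], [0.19, 1.91], [-2.76, 2.76]. Speed limits (rad/s): [2.39, 2.39, 3.14, 3.14, 3.14, 3.14, 3.14].

### API

Orientations are given as a rotation vector (axis times angle).
In Python, from rig import env, optics, workorder gives the robot as it stands.
- The arm moves only by the tool move_arm, never from a script. Its argument "deltas" is a list of rows, each a list of 2 entries, a list of its own where there are three numbers: the shift along the tool's x, y, z in mm, then the turn, a rotation vector about the tool's x, y, z in degrees. A call has exactly 10 rows; each row is the pose to reach, as a shift and turn from the pose measured when the call began, along the tool's axes at that moment; what a row does not reach only later rows make up. A row lasts 1/12 s, in which the tool goes at most 41.7 mm and 7.16 degrees, less where a joint would pass 70% of its speed; a pose out of reach is approached as far as the arm can. A call with a gripper value outside its range is refused whole. "gripper" is the finger opening in mm, from 0 to 88.1, set as the call begins (left out, the last holds). The fingers move at their own pace and stop on an object; "force" is the grip in N (left out, the last holds). Time passes only in rows, so rows that repeat a pose let the fingers close, or fill a call up. It gives the time, the measured TCP pose, the force and the opening at its end, in the units of the state.
- env.sense(): the state, without advancing time (a new reading comes with each control period).
- optics.snapshot(name): name is "scene" or "top"; returns (picture, depth): 420x560x3 uint8, red, green, blue; 420x560 float32, m along the optical axis (not along the pixel's ray), 0 where there is no reading.
- optics.camera_model(name): a dict with "camera_matrix" (3x3 intrinsics, pixels), "k1" (the pictures are not rectified: a ray, as slopes to the right and down, at radius r is drawn at 1 + k1 r^2 times it, then the intrinsics apply), "world_from_camera" (4x4, takes a point from camera to world coordinates). Camera axes: x right, y up, looking along -z (the intrinsics and any distortion apply to the point x, -y, -z); pixel columns grow to the right and rows downward; lengths in m; the calibration is good to about 2 mm. A picture is of the moment at which its call begins. camera_model takes no time and is no camera call.
- workorder.hand_in(): hands the job in, once; it reports no verdict.
The state is a dict: "t": time; "qpos": joint angles; "qvel": joint speeds; "joint_efforts": joint torques, N m; "tcp_pos": TCP position; "tcp_rot": TCP orientation; "contact_force": force on the tool from outside, world axes, zero at the start; "ft_torque": the same for the moment, N m; "grip_width": finger opening in m.
Only numpy, scipy, OpenCV 4.12 (cv2) and the standard library are available. Lean on these libraries where they do the work, as an engineer would, in place of code of your own. Each camera call takes 0.05 s, during which the arm holds its last target.

### The job

The tube mixer on the blood-sample bench has tripped. With a fingertip, push the sliding guard on its top fully open, reach down into the round well and press the sunken reset key all the way down, hold it down for a good second and let it come up, then push the guard fully shut again. Only touch and push: do not lift or shift the mixer or its tubes, do not press the key of the timer beside it, and leave everything else where it is.

Things in the scene. Friction and masses are not known exactly. Their poses are not given: they have to be found in the camera images.
- mixer: Tube mixer: loose, heavy (2 to 3.3 kg) box, 170 (x) x 200 (y) x 60 mm. Origin: centre of underside; z up; its front faces its -x, roughly to the robot. Dark rear half (x +10 to +85) with four tube holes at x = +47.5, y = -66, -22 (empty), +22, +66. White front half: flat top at 60 with the round well, covered by the guard at the start; low rails 4 wide, 5 high along y at x = -76, -4.
- well_mouth (a point): Centre of the mouth of the round reset well in the mixer's top (height 60 mm), at mixer x = -40, y = +45 mm. The well is a vertical hole 46 mm in diameter and 30 mm deep, with the round reset key standing at its centre.
- key_top (a point): Centre of the top of the reset key: a grey disc 28 mm in diameter, its top 18 mm below the well mouth when up (moves down with the key).
- key (a joint): Reset key travel, m: 0 = up, 0.006 = all the way down. Straight down; the spring takes about 1 N to start and 4.5 N to hold fully down, and brings it up when let go.
- guard (a joint): Guard position, m: 0 = fully shut (centred over the well), 0.072 = fully open (well clear). It opens along the mixer's own -y (roughly to the robot's right); at the start it is shut or up to 10 mm short of shut. It needs about 1.5 N of push, stays where it is left, and has hard stops at both ends.
- fin_top (a point): Centre of the top edge of the guard's fin, 89 mm above the bench (moves with the guard). The guard is an bare steel plate 66 x 66 x 4 mm, top face 65 mm above the bench; the upright fin at its middle is 40 mm long along the mixer's x, 6 mm thick along its y (the slide direction), 24 mm tall. Push the fin from its +y side to open, from its -y side to shut.
- tube0_mid (a point): Middle of a loose capped sample tube, 78 mm tall, 13 mm in diameter (white cap 16 mm), standing upright in a hole of the mixer; its top is 93 mm above the bench. Must stay there.
- tube1_mid (a point): Middle of a loose capped sample tube, 78 mm tall, 13 mm in diameter (white cap 16 mm), standing upright in a hole of the mixer; its top is 93 mm above the bench. Must stay there.
- tube2_mid (a point): Middle of a loose capped sample tube, 78 mm tall, 13 mm in diameter (white cap 16 mm), standing upright in a hole of the mixer; its top is 93 mm above the bench. Must stay there.
- timer: Bench timer, a loose white box 110 (its x) x 130 (its y) x 45 mm with a raised display ridge (to height 65 mm) at its rear; origin: centre of its underside. Not to be operated. It stands on the mixer's left or right.
- timer_key (a joint): Travel of the timer's square key, m: 0 = up, 0.005 = down. The key is 24 mm square, sunk in an open square well of 40 mm in the timer's top. Leave it alone.
- rack: Green tube rack with tubes, 60 x 160 x 82 mm, loose, behind the mixer and timer; origin: centre of underside.
- pen: Marker pen lying on the bench between mixer and timer, 140 mm long, 12 mm thick; origin: middle of its underside.
- pump: White bottle, 64 mm in diameter, 120 mm tall, at the back left; origin: centre of underside.
- tray: Empty grey tray, 60 x 80 x 30 mm, at the back right; origin: centre of underside.
- tape: Small cardboard-coloured roll standing flat on the bench in front, 52 mm in diameter, 20 mm tall; origin: centre of underside.

How it is judged:
By the outcome, as a careful person would: the job done as asked, in the order asked, and still so for the second after the job is handed in, with the robot touching nothing.
It also fails if it takes over 54 s, if anything falls off the work surface, if the arm or the gripper's body presses on something with over 40 N, if the wrist force passes 120 N, or if a joint passes its speed limit or range.

## Working session

There is one attempt and no reset: what is moved stays moved. The work goes in short steps, Python scripts to look and compute and a tool call to move; the robot and the scene stay as the last step left them, time stands still between calls to the robot, and variables do not carry over. Pictures are saved under pics/ and viewed, and the job is handed in when it is done.

Besides the shell and the picture viewer there is one more tool, called after "Emit:" by a JSON object that holds its "api" and its "payload", one argument or row to a line. move_arm: Moves the arm, as the interface text tells. Its arguments: {"type":"object","properties":{"deltas":{"type":"array","items":{"type":"array"}},"gripper":{"type":"number"},"force":{"type":"number"}},"required":["deltas"]}

```bash
ls; mkdir -p pics; python3 - <<'E'
from rig import env, optics, workorder
import cv2, numpy as np
s=env.sense(); print(s)
for n in ("scene","top"):
    p,d=optics.snapshot(n)
    cv2.imwrite(f"pics/{n}0.png",p[:,:,::-1]); np.save(f"{n}0.npy",d); 
    print(n,optics.camera_model(n))
E
```

```text
pics
{'t': 0.0, 'qpos': array([ 1.16876313,  0.53715638, -0.00443969,  1.53884722,  0.0026076 ,
        1.06731174, -0.07119115]), 'qvel': array([ 0.00123089, -0.00098797, -0.00116404,  0.00065181,  0.00030749,
        0.00024977,  0.00052112]), 'joint_efforts': array([ 1.29179916e-04, -5.70982647e+01,  9.90715139e-01, -2.51602542e+01,
       -5.62860689e-02,  1.79479318e-02,  1.48898016e-04]), 'tcp_pos': array([ 0.21398527, -0.61310112,  0.22625554]), 'tcp_rot': array([-3.09574177e+00, -5.24903715e-01,  6.53898084e-04]), 'contact_force': array([-0.13971481, -0.30150831, -0.26621927]), 'ft_torque': array([0.03157049, 0.00983968, 0.03548081]), 'grip_width': 0.08803763261698441}
scene {'camera_matrix': array([[534.29623519,   0.        , 272.43550957],
       [  0.        , 534.29623519, 213.82958758],
       [  0.        ,   0.        ,   1.        ]]), 'k1': -0.17796187524820567, 'world_from_camera': array([[-0.27922499, -0.6375995 ,  0.71798348,  1.39192803],
       [ 0.96009172, -0.17289153,  0.21984634,  0.23508353],
       [-0.01604065,  0.75071659,  0.66042964,  0.82729407],
       [ 0.        ,  0.        ,  0.        ,  1.        ]])}
top {'camera_matrix': array([[457.26271523,   0.        , 270.17241077],
       [  0.        , 457.26271523, 208.62335047],
       [  0.        ,   0.        ,   1.        ]]), 'k1': 0.01152071894285049, 'world_from_camera': array([[ 0.02026983,  0.97577164, -0.21785051,  0.37025908],
       [-0.99977618,  0.02110312,  0.00149888,  0.01385138],
       [ 0.00605989,  0.21777137,  0.975981  ,  1.04991048],
       [ 0.        ,  0.        ,  0.        ,  1.        ]])}
```

View pics/scene0.png

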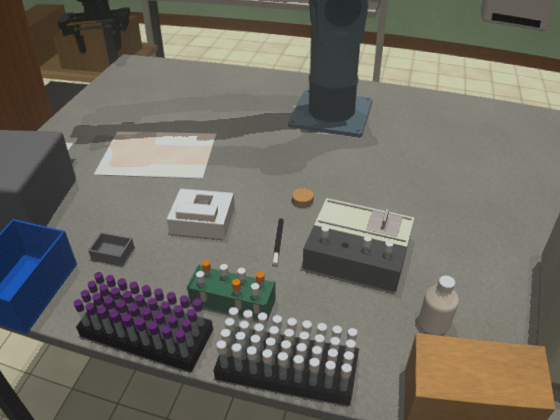

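View pics/top0.png

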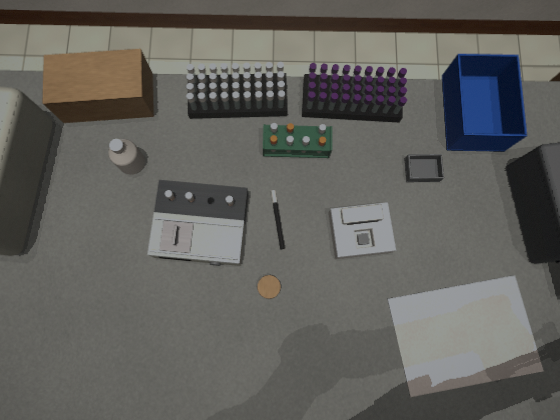

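The scene view looks back towards the robot. The top view shows the mixer at about (198,222), with the guard and its fin at (176,236), the timer at (363,231) to its right and the tape at (269,287). Next I'll measure the mixer.

```bash
cat > h.py <<'E'
import numpy as np, cv2
from rig import env, optics, workorder
from scipy.spatial.transform import Rotation as R
def cm(n):
    m=optics.camera_model(n); return np.array(m["camera_matrix"]),m["k1"],np.array(m["world_from_camera"])
def rays(n,uv):
    K,k,T=cm(n); uv=np.atleast_2d(uv).astype(float)
    d=np.array([k,0,0,0,0.])
    s=cv2.undistortPoints(uv.reshape(-1,1,2),K,d).reshape(-1,2)
    return s
def onplane(n,uv,z):
    K,k,T=cm(n); s=rays(n,uv); v=np.c_[s[:,0],-s[:,1],-np.ones(len(s))]@T[:3,:3].T
    o=T[:3,3]; return o+v*((z-o[2])/v[:,2])[:,None]
def cloud(n,d):
    K,k,T=cm(n); h,w=d.shape; u,v=np.meshgrid(np.arange(w),np.arange(h))
    s=rays(n,np.c_[u.ravel(),v.ravel()]); z=d.ravel()
    p=np.c_[s[:,0]*z,-s[:,1]*z,-z]@T[:3,:3].T+T[:3,3]
    p[z==0]=np.nan
    return p.reshape(h,w,3)
def proj(n,P):
    K,k,T=cm(n); P=np.atleast_2d(P); c=(P-T[:3,3])@T[:3,:3]
    s=np.c_[c[:,0]/-c[:,2],-c[:,1]/-c[:,2]]; r=(s**2).sum(1,keepdims=True); s=s*(1+k*r)
    return s*[K[0,0],K[1,1]]+[K[0,2],K[1,2]]
E
python3 - <<'E'
from h import *
for n,box in (("top",(140,170,255,270)),("scene",(295,190,420,295))):
    d=np.load(n+"0.npy"); P=cloud(n,d); p=cv2.imread(f"pics/{n}0.png")
    x0,y0,x1,y1=box
    Z=P[...,2]
    m=np.zeros(d.shape,np.uint8); m[y0:y1,x0:x1]=((Z>0.045)&(Z<0.075))[y0:y1,x0:x1]
    b=P[y0:y1,x0:x1,2]; 
    print(n,"bench z",np.nanmedian(P[280:300,100:250,2]) , "top z hist",np.histogram(b[np.isfinite(b)]*1000,bins=np.arange(-10,110,5)))
    c,_=cv2.findContours(m,cv2.RETR_EXTERNAL,cv2.CHAIN_APPROX_NONE); c=max(c,key=cv2.contourArea)
    W=onplane(n,c.reshape(-1,2),0.06)[:,:2]
    r=cv2.minAreaRect((W*1000).astype(np.float32)); print(r, cv2.boxPoints(r))
    im=cv2.resize(p[y0:y1,x0:x1],None,fx=6,fy=6,interpolation=cv2.INTER_CUBIC); cv2.imwrite(f"pics/{n}0c.png",im); print(im.shape)
E
```

```text
top bench z -0.0005423361520131564 top z hist (array([  65, 2623, 1562,   28,   25,   21,   29,   32,   29,   44,   64,
         56,   82, 3439, 2683,  418,   11,   21,   25,   78,  109,    7,
          0]), array([-10,  -5,   0,   5,  10,  15,  20,  25,  30,  35,  40,  45,  50,
        55,  60,  65,  70,  75,  80,  85,  90,  95, 100, 105]))
((558.92822265625, 169.99325561523438), (200.77793884277344, 175.44427490234375), 85.8614273071289) [[464.18985   76.19687 ]
 [639.1767    63.535248]
 [653.6666   263.78964 ]
 [478.67975  276.45126 ]]
(600, 690, 3)
scene bench z 0.050583973002080396 top z hist (array([  64, 4308, 1358,  183,  187,  337,  206,  163,  170,  168,  187,
        171,  205, 3136, 1665,  224,   30,   56,   48,   89,  108,    1,
          0]), array([-10,  -5,   0,   5,  10,  15,  20,  25,  30,  35,  40,  45,  50,
        55,  60,  65,  70,  75,  80,  85,  90,  95, 100, 105]))
((571.6658325195312, 173.25006103515625), (199.67645263671875, 185.20449829101562), 85.68501281738281) [[471.81427  80.66217]
 [656.49384  66.72748]
 [671.5174  265.83795]
 [486.83783 279.77264]]
(630, 750, 3)
```

View pics/top0c.png

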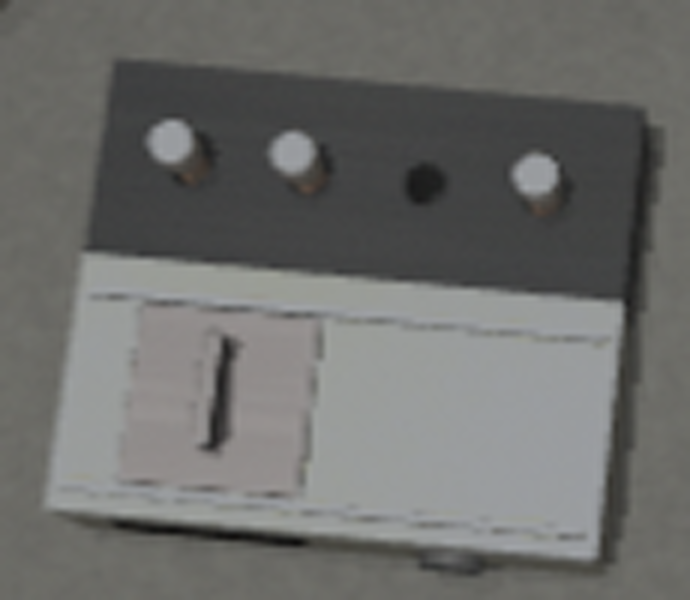

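View pics/scene0c.png

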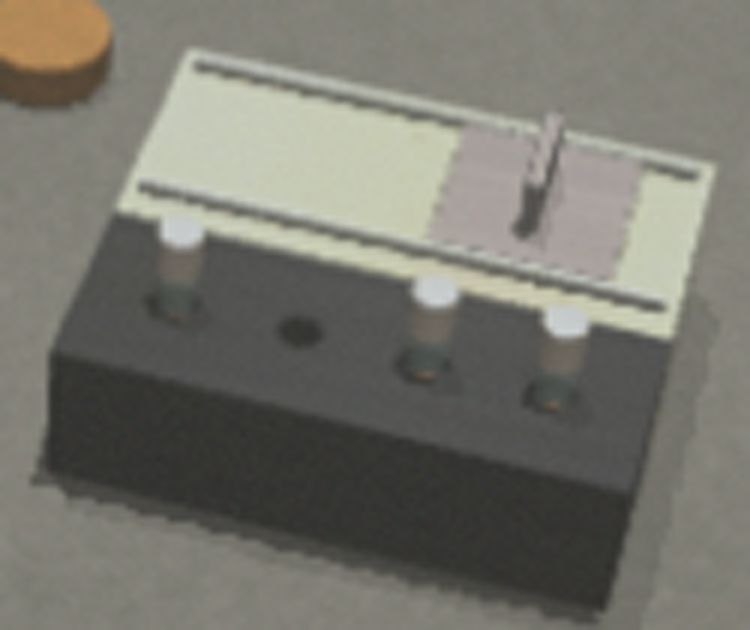

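Both views clearly show the mixer's corners, the guard plate corners, the fin and the tube caps. I'll cast rays through them and fit the mixer's pose.

```bash
cat > fit.py <<'E'
from h import *
def px(c,x0,y0): return (np.array(c,float)+.5)/6-.5+[x0,y0]
def kab(A,B):
    a=A.mean(0);b=B.mean(0);H=(A-a).T@(B-b);th=np.arctan2(H[0,1]-H[1,0],H[0,0]+H[1,1])
    c,s=np.cos(th),np.sin(th);Rm=np.array([[c,-s],[s,c]]);t=b-Rm@a
    return th,t,(A@Rm.T+t-B)
E
python3 - <<'E'
from fit import *
M=np.array([[85,100],[85,-100],[-85,100],[-85,-100],[10,100],[10,-100.]])/1000
T=dict(top=((140,170),[(115,60),(645,107),(45,508),(600,560),(84,252),(622,300)],[(140,305),(322,320),(302,494),(122,480)],[(210,390)],[(172,142),(295,155),(537,175)]),
 scene=((295,190),[(632,492),(50,352),(717,162),(190,48),(670,340),(115,213)],[(612,278),(430,238),(465,125),(640,165)],[(545,150)],[(566,322),(435,293),(182,232)]))
for n,(o,c,g,f,t) in T.items():
    W=onplane(n,px(c,*o),.06)[:,:2]; th,tr,r=kab(M,W); print(n,"yaw",np.degrees(th),"pos",tr*1000,"res mm",np.round(r*1000,1).tolist())
    Rm=np.array([[np.cos(th),-np.sin(th)],[np.sin(th),np.cos(th)]])
    loc=lambda uv,z:np.round((onplane(n,px(uv,*o),z)[:,:2]-tr)@Rm*1000,1).tolist()
    print("guard",loc(g,.065),np.mean(loc(g,.065),0),"fin",loc(f,.089),"caps",loc(t,.093))
E
```

```text
top yaw -4.027131853986931 pos [561.58656385 170.62360232] res mm [[0.8, 0.6], [0.6, -0.1], [-0.5, -0.3], [0.1, 0.9], [-0.4, -0.1], [-0.6, -1.0]]
guard [[-8.3, 75.6], [-7.8, 8.9], [-71.7, 7.9], [-72.5, 72.9]] [-40.075  41.325] fin [[-40.6, 40.7]] caps [[47.0, 65.6], [46.3, 21.1], [46.9, -66.2]]
scene yaw -3.9226846080823474 pos [565.01336935 174.06870472] res mm [[0.3, 1.0], [-0.0, -0.3], [1.3, -0.1], [0.5, -1.0], [-0.7, 1.2], [-1.4, -0.8]]
guard [[-7.7, 74.6], [-7.0, 10.2], [-70.3, 9.0], [-69.5, 73.7]] [-38.625  41.875] fin [[-38.3, 41.9]] caps [[48.4, 65.5], [49.0, 21.6], [47.8, -65.8]]
```

```bash
cat > go.py <<'E'
from h import *
import sys
MP=np.array([563.3,172.3]); YAW=np.radians(-3.98)
C=52.75
def m2w(x,y):
    c,s=np.cos(YAW),np.sin(YAW); return np.array([MP[0]+c*x-s*y,MP[1]+s*x+c*y])
def Rt(ang): # tool y along world angle, z down
    y=np.array([np.cos(ang),np.sin(ang),0]);z=np.array([0,0,-1.]);x=np.cross(y,z);return np.c_[x,y,z]
def delta(pos,ang):
    s=env.sense(); R0=R.from_rotvec(s["tcp_rot"]).as_matrix()
    d=R0.T@(np.array(pos)-s["tcp_pos"]*1000); rv=np.degrees(R.from_matrix(R0.T@Rt(ang)).as_rotvec())
    return np.round(d,1),np.round(rv,2)
def finger(x,y,tipz): # finger A centre at mixer x,y ; tip z mm
    return delta([*m2w(x-C,y),tipz+11],YAW)
def st():
    s=env.sense(); Ra=R.from_rotvec(s["tcp_rot"]).as_matrix(); p=s["tcp_pos"]*1000+Ra@[0,C,11]
    c,n=np.cos(YAW),np.sin(YAW); q=p[:2]-MP
    print("t",round(s["t"],2),"tip in mixer",np.round([c*q[0]+n*q[1],-n*q[0]+c*q[1],p[2]],1),"F mixer",np.round([c*s["contact_force"][0]+n*s["contact_force"][1],-n*s["contact_force"][0]+c*s["contact_force"][1],s["contact_force"][2]],2),"yaw",np.degrees(np.arctan2(Ra[1,1],Ra[0,1])).round(2))
E
python3 - <<'E'
from go import *
print(delta([500,-200,227],np.radians(-25)), finger(-40,68,130)); st()
d=np.load("top0.npy");print(onplane("top",[[269,287],[363,231],[277,220],[123,150],[297,142]],.03))
E
```

```text
(array([ 4.062e+02, -2.958e+02, -3.000e-01]), array([-9.000e-02, -3.000e-02, -4.576e+01])) (array([ 530.3, -725.4,   86.4]), array([-8.000e-02, -4.000e-02, -6.678e+01]))
t 0.1 tip in mixer [-273.2 -856.3  215.3] F mixer [ 0.5  -0.4   0.67] yaw -70.76
[[ 0.42119265  0.01128247  0.03      ]
 [ 0.5505975  -0.19873209  0.03      ]
 [ 0.57176193 -0.00376733  0.03      ]
 [ 0.73124847  0.3601129   0.03      ]
 [ 0.76051054 -0.04780884  0.03      ]]
```

Emit:
{"api": "move_arm", "payload": {
  "deltas": [
    [[32,-23,0],[0,0,-3.6]],
    [[64,-46,0],[0,0,-7.2]],
    [[96,-69,0],[0,0,-10.8]],
    [[128,-92,0],[0,0,-14.4]],
    [[160,-115,0],[0,0,-18]],
    [[192,-138,0],[0,0,-21.6]],
    [[224,-161,0],[0,0,-25.2]],
    [[256,-184,0],[0,0,-28.8]],
    [[288,-207,0],[0,0,-32.4]],
    [[320,-230,0],[0,0,-36]]
  ]
}}

```text
t: 0.93
tcp_pos: [0.4408, -0.2888, 0.2265]
tcp_rot: [-2.78, -1.46, 0.0]
contact_force: [1.0, 0.6, -0.0]
grip_width: 0.0882
```

```bash
python3 - <<'E'
from go import *
st(); print(finger(-40,68,215))
E
```

```text
t 0.93 tip in mixer [ -44.8 -495.3  215.5] F mixer [ 0.9   0.71 -0.05] yaw -34.59
(array([ 460.4, -275.4,    1.3]), array([ -0.08,  -0.06, -30.61]))
```

Emit:
{"api": "move_arm", "payload": {
  "deltas": [
    [[34,-20.5,0],[0,0,-2.3]],
    [[68,-41,0],[0,0,-4.6]],
    [[102,-61.5,0],[0,0,-6.9]],
    [[136,-82,0],[0,0,-9.2]],
    [[170,-102,0],[0,0,-11.5]],
    [[204,-122,0],[0,0,-13.8]],
    [[238,-142,0],[0,0,-16.1]],
    [[272,-163,0],[0,0,-18.4]],
    [[306,-183,0],[0,0,-20.7]],
    [[340,-204,0],[0,0,-23]]
  ]
}}

```text
t: 1.77
tcp_pos: [0.4655, 0.1085, 0.227]
tcp_rot: [-2.432, -1.987, 0.0]
contact_force: [1.5, -1.1, -0.6]
grip_width: 0.0884
```

```bash
python3 - <<'E'
from go import *
st(); print(finger(-40,72,115))
E
```

```text
t 1.77 tip in mixer [-40.8 -77.3 216. ] F mixer [ 1.55 -1.04 -0.61] yaw -11.5
(array([141.2, -18.2, 101.2]), array([-0.06, -0.05, -7.52]))
```

Emit:
{"api": "move_arm", "payload": {
  "deltas": [
    [[30,-4,5],[0,0,-1.5]],
    [[60,-8,15],[0,0,-3]],
    [[90,-12,25],[0,0,-4.5]],
    [[120,-16,45],[0,0,-6]],
    [[135,-17.5,65],[0,0,-7]],
    [[141,-18,85],[0,0,-7.5]],
    [[141,-18,101],[0,0,-7.5]],
    [[141,-18,101],[0,0,-7.5]],
    [[141,-18,101],[0,0,-7.5]],
    [[141,-18,101],[0,0,-7.5]]
  ]
}}

```text
t: 2.6
tcp_pos: [0.4764, 0.2503, 0.1269]
tcp_rot: [-2.297, -2.141, -0.001]
contact_force: [0.2, -0.5, 0.4]
grip_width: 0.0879
```

```bash
python3 - <<'E'
from go import *
st(); print(env.sense()["contact_force"])
for n,(x0,y0,x1,y1) in (("top",(130,160,270,280)),("scene",(285,120,435,290))):
    p,d=optics.snapshot(n); np.save(n+"1.npy",d); cv2.imwrite(f"pics/{n}1.png",p[:,:,::-1])
    cv2.imwrite(f"pics/{n}1c.png",cv2.resize(p[y0:y1,x0:x1,::-1],None,fx=5 if n=="top" else 3.5,fy=5 if n=="top" else 3.5,interpolation=cv2.INTER_CUBIC))
E
```

```text
t 2.6 tip in mixer [-39.4  71.7 115.9] F mixer [ 0.28 -0.49  0.44] yaw -4.04
[ 0.2460202  -0.50606716  0.44301243]
```

View pics/top1c.png

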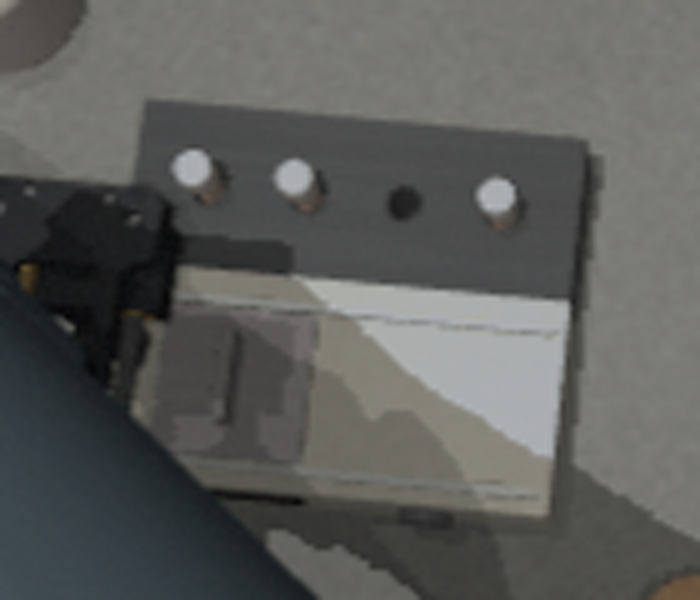

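View pics/scene1c.png

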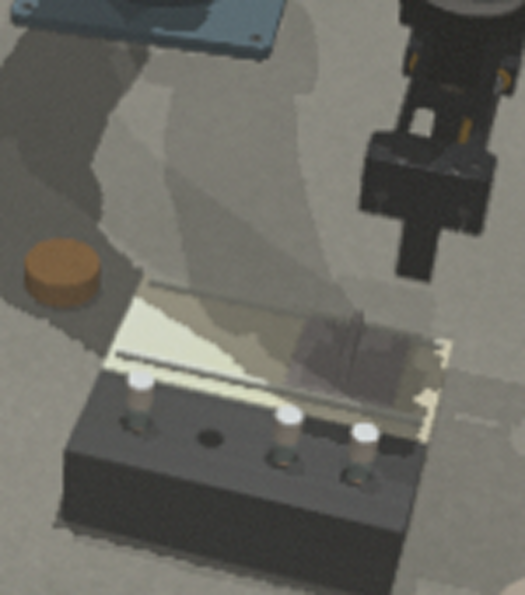

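```bash
python3 - <<'E'
from go import *
s=env.sense(); Ra=R.from_rotvec(s["tcp_rot"]).as_matrix(); p=s["tcp_pos"]*1000
for b in (44+17.5,44):
  for w in (9,-9,11,-11):
    P=(p+Ra@[w,b,11])/1000; print(b,w,np.round(proj("scene",P)[0],1), "crop",np.round((proj("scene",P)[0]-[285,120])*3.5), "top crop", np.round((proj("top",P)[0]-[130,160])*5))
p=cv2.imread("pics/scene1.png"); im=cv2.resize(p[165:215,380:430],None,fx=12,fy=12,interpolation=cv2.INTER_CUBIC); 
im=cv2.convertScaleAbs(im,alpha=1.8,beta=20); cv2.imwrite("pics/scene1d.png",im)
E
```

```text
61.5 9 [404.2 210.4] crop [417. 317.] top crop [113. 325.]
61.5 -9 [395.6 208.5] crop [387. 310.] top crop [156. 329.]
61.5 11 [405.2 210.6] crop [421. 317.] top crop [108. 324.]
61.5 -11 [394.6 208.3] crop [384. 309.] top crop [161. 329.]
44 9 [405.6 205.2] crop [422. 298.] top crop [107. 366.]
44 -9 [397.1 203.3] crop [392. 292.] top crop [150. 370.]
44 11 [406.6 205.4] crop [426. 299.] top crop [102. 366.]
44 -11 [396.1 203.1] crop [389. 291.] top crop [155. 371.]
```

View pics/scene1d.png

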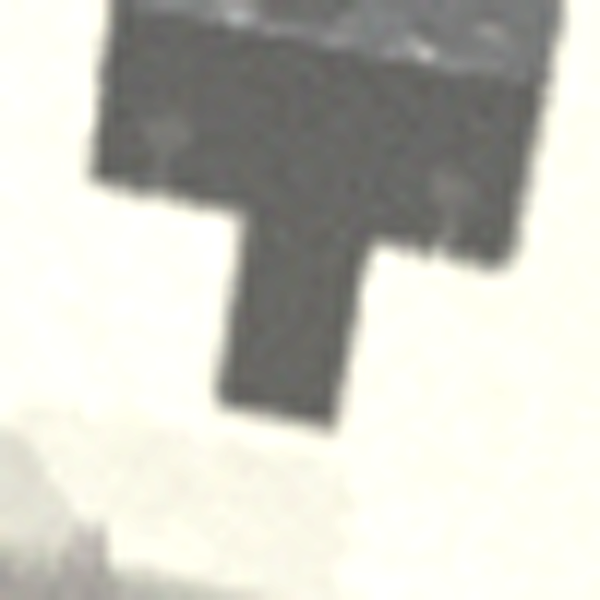

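```bash
python3 - <<'E'
from go import *
d=np.load("scene1.npy"); P=cloud("scene",d)
s=env.sense(); Ra=R.from_rotvec(s["tcp_rot"]).as_matrix(); p=s["tcp_pos"]
for v in range(176,204,2):
    q=P[v,397:412]; l=(q-p)@Ra*1000
    print(v,[tuple(np.round(a).astype(int)) if np.isfinite(a).all() else None for a in l[[2,4,6,8,10]]])
d=np.load("top1.npy"); P=cloud("top",d)
l=(P-p)@Ra*1000
for v in range(195,260,4):
    print(v,[tuple(np.round(a).astype(int)) if np.isfinite(a).all() else None for a in l[v,[150,152,154,156,158,160,162]]])
E
```

```text
176 [(np.int64(-11), np.int64(87), np.int64(-90)), (np.int64(-8), np.int64(87), np.int64(-91)), (np.int64(-4), np.int64(88), np.int64(-93)), (np.int64(0), np.int64(90), np.int64(-95)), (np.int64(4), np.int64(91), np.int64(-97))]
178 [(np.int64(-11), np.int64(87), np.int64(-85)), (np.int64(-7), np.int64(88), np.int64(-87)), (np.int64(-3), np.int64(90), np.int64(-89)), (np.int64(0), np.int64(87), np.int64(-89)), (np.int64(4), np.int64(88), np.int64(-90))]
180 [(np.int64(-10), np.int64(86), np.int64(-80)), (np.int64(-6), np.int64(88), np.int64(-83)), (np.int64(-3), np.int64(87), np.int64(-83)), (np.int64(1), np.int64(88), np.int64(-85)), (np.int64(5), np.int64(88), np.int64(-85))]
182 [(np.int64(-9), np.int64(87), np.int64(-77)), (np.int64(-6), np.int64(87), np.int64(-77)), (np.int64(-2), np.int64(84), np.int64(-76)), (np.int64(2), np.int64(86), np.int64(-78)), (np.int64(6), np.int64(88), np.int64(-81))]
184 [(np.int64(-28), np.int64(-177), np.int64(129)), (np.int64(-7), np.int64(62), np.int64(-54)), (np.int64(-3), np.int64(65), np.int64(-57)), (np.int64(2), np.int64(87), np.int64(-74))
[... 7048 characters left out ...]
9))]
255 [(np.int64(-131), np.int64(-49), np.int64(-504)), (np.int64(-133), np.int64(-49), np.int64(-504)), (np.int64(-134), np.int64(-49), np.int64(-502)), (np.int64(-136), np.int64(-48), np.int64(-500)), (np.int64(-137), np.int64(-48), np.int64(-499)), (np.int64(-139), np.int64(-48), np.int64(-498)), (np.int64(-140), np.int64(-47), np.int64(-494))]
259 [(np.int64(-134), np.int64(-54), np.int64(-512)), (np.int64(-135), np.int64(-53), np.int64(-511)), (np.int64(-137), np.int64(-53), np.int64(-512)), (np.int64(-139), np.int64(-53), np.int64(-511)), (np.int64(-140), np.int64(-53), np.int64(-508)), (np.int64(-141), np.int64(-52), np.int64(-507)), (np.int64(-143), np.int64(-52), np.int64(-506))]
```

The scene view shows the finger's lower end at about (403,200). The depth puts that end about 18 mm above the TCP, not 11 mm below it. The tips may retract as the jaws open, so I'll close the gripper here and measure again.

Emit:
{"api": "move_arm", "payload": {
  "deltas": [
    [[0,0,0],[0,0,0]],
    [[0,0,0],[0,0,0]],
    [[0,0,0],[0,0,0]],
    [[0,0,0],[0,0,0]],
    [[0,0,0],[0,0,0]],
    [[0,0,0],[0,0,0]],
    [[0,0,0],[0,0,0]],
    [[0,0,0],[0,0,0]],
    [[0,0,0],[0,0,0]],
    [[0,0,0],[0,0,0]]
  ],
  "gripper": 0,
  "force": 20
}}

```text
t: 3.53
tcp_pos: [0.4767, 0.2504, 0.1273]
tcp_rot: [-2.298, -2.141, -0.003]
contact_force: [1.0, 0.8, 0.1]
grip_width: 0.0238
```

```bash
python3 - <<'E'
from go import *
st()
n="scene"; p,d=optics.snapshot(n); np.save("scene2.npy",d); p=p[:,:,::-1]; cv2.imwrite(f"pics/{n}2.png",p)
im=cv2.resize(p[130:215,375:435],None,fx=7,fy=7,interpolation=cv2.INTER_CUBIC); cv2.imwrite("pics/scene2d.png",cv2.convertScaleAbs(im,alpha=1.8,beta=20))
s=env.sense(); Ra=R.from_rotvec(s["tcp_rot"]).as_matrix(); q=s["tcp_pos"]; print(s["grip_width"])
l=(cloud(n,d)-q)@Ra*1000
for v in range(160,214,2): print(v,[a.round().tolist() for a in l[v,396:416:3]])
for P in ([9,17.5,11],[-9,17.5,11],[9,0,11],[9,61.5,-18]): print(P,proj(n,q+Ra@np.array(P)/1000))
E
```

```text
t 3.53 tip in mixer [-39.1  71.9 116.4] F mixer [0.94 0.87 0.14] yaw -4.04
0.019306399806598984
160 [[-22.0, 78.0, -118.0], [-17.0, 72.0, -116.0], [-12.0, 74.0, -119.0], [-6.0, 70.0, -117.0], [-1.0, 69.0, -118.0], [5.0, 69.0, -119.0], [10.0, 65.0, -118.0]]
162 [[-21.0, 84.0, -118.0], [-16.0, 79.0, -117.0], [-11.0, 79.0, -118.0], [-5.0, 76.0, -117.0], [0.0, 73.0, -116.0], [5.0, 72.0, -117.0], [11.0, 72.0, -118.0]]
164 [[-20.0, 88.0, -117.0], [-15.0, 87.0, -117.0], [-10.0, 85.0, -118.0], [-4.0, 82.0, -117.0], [1.0, 78.0, -115.0], [6.0, 76.0, -115.0], [12.0, 81.0, -120.0]]
166 [[-19.0, 93.0, -116.0], [-14.0, 92.0, -117.0], [-9.0, 90.0, -116.0], [-3.0, 91.0, -118.0], [2.0, 87.0, -117.0], [7.0, 83.0, -115.0], [13.0, 79.0, -114.0]]
168 [[-19.0, 92.0, -111.0], [-13.0, 96.0, -115.0], [-8.0, 95.0, -116.0], [-2.0, 94.0, -116.0], [3.0, 94.0, -118.0], [8.0, 90.0, -116.0], [14.0, 89.0, -117.0]]
170 [[-18.0, 94.0, -107.0], [-13.0, 93.0, -108.0], [-7.0, 91.0, -108.0], [-2.0, 94.0, -112.0], [4.0, 93.0, -112.0], [9.0, 95.0, -115.0], [15.0, 94.0, -115.0]]
172 [[-18.0, 93.0, -102.0], [-12.0, 93.0, -104
[... 2804 characters left out ...]
, [15.0, -100.0, 128.0], [22.0, -103.0, 128.0]]
208 [[-18.0, -82.0, 129.0], [-11.0, -84.0, 128.0], [-4.0, -85.0, 127.0], [2.0, -88.0, 127.0], [9.0, -93.0, 130.0], [16.0, -91.0, 126.0], [23.0, -96.0, 128.0]]
210 [[-17.0, -75.0, 129.0], [-10.0, -78.0, 129.0], [-3.0, -83.0, 131.0], [4.0, -82.0, 129.0], [10.0, -84.0, 129.0], [17.0, -85.0, 127.0], [24.0, -91.0, 130.0]]
212 [[-16.0, -66.0, 127.0], [-9.0, -69.0, 128.0], [-2.0, -71.0, 127.0], [5.0, -75.0, 129.0], [12.0, -76.0, 127.0], [18.0, -80.0, 129.0], [25.0, -81.0, 128.0]]
[9, 17.5, 11] [[407.71811003 197.48445438]]
[-9, 17.5, 11] [[399.29880845 195.68598093]]
[9, 0, 11] [[409.04249365 192.53303662]]
[9, 61.5, -18] [[406.2910127  199.51683095]]
```

View pics/scene2d.png

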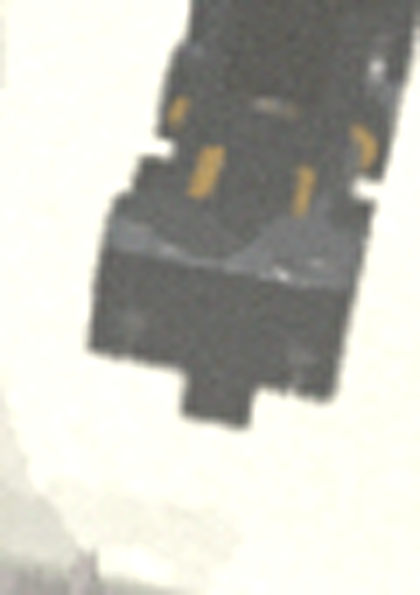

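The gripper was still closing when I took this picture. Even so, the finger's visible end stays about 15–20 mm above the TCP. I'll open the jaws again and go down to TCP z = 86 mm. That's safe whichever tip height is right.

Emit:
{"api": "move_arm", "payload": {
  "deltas": [
    [[0,0,5],[0,0,0]],
    [[0,0,10],[0,0,0]],
    [[0,0,15],[0,0,0]],
    [[0,0,20],[0,0,0]],
    [[0,0,25],[0,0,0]],
    [[0,0,30],[0,0,0]],
    [[0,0,35],[0,0,0]],
    [[0,0,41],[0,0,0]],
    [[0,0,41],[0,0,0]],
    [[0,0,41],[0,0,0]]
  ],
  "gripper": 88
}}

```text
t: 4.42
tcp_pos: [0.4765, 0.2504, 0.086]
tcp_rot: [-2.298, -2.141, -0.002]
contact_force: [-0.9, 0.5, 0.3]
grip_width: 0.0838
```

```bash
python3 - <<'E'
from go import *
st(); print(env.sense()["grip_width"])
n="scene"; p,d=optics.snapshot(n); np.save("scene3.npy",d); p=p[:,:,::-1]; cv2.imwrite(f"pics/{n}3.png",p)
im=cv2.resize(p[165:250,350:440],None,fx=7,fy=7,interpolation=cv2.INTER_CUBIC); cv2.imwrite("pics/scene3d.png",cv2.convertScaleAbs(im,alpha=1.6,beta=20))
E
```

```text
t 4.42 tip in mixer [-39.3  71.8  75. ] F mixer [-0.95  0.4   0.33] yaw -4.04
0.08376442013279581
```

View pics/scene3d.png

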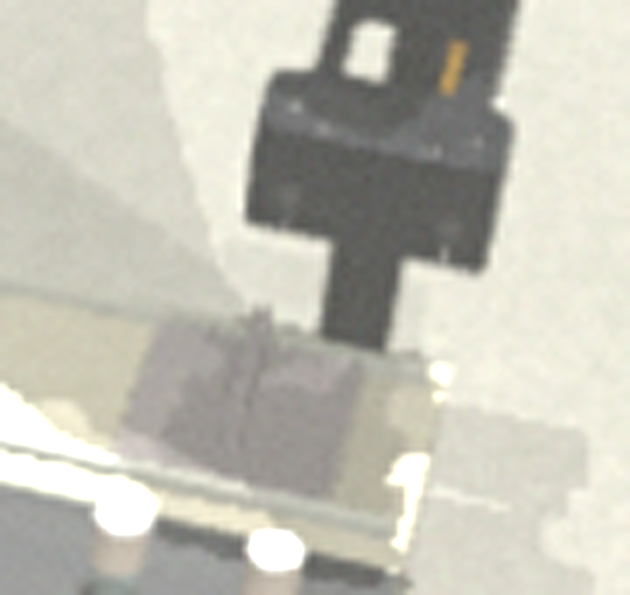

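```bash
python3 - <<'E'
from go import *
d=np.load("scene3.npy"); n="scene"
s=env.sense(); Ra=R.from_rotvec(s["tcp_rot"]).as_matrix(); q=s["tcp_pos"]; 
l=(cloud(n,d)-q)@Ra*1000
for v in range(196,222,2): print(v,[a.round().tolist() for a in l[v,395:410:2]])
E
```

```text
196 [[-13.0, 86.0, -81.0], [-9.0, 88.0, -84.0], [-5.0, 87.0, -84.0], [-1.0, 87.0, -85.0], [3.0, 88.0, -87.0], [6.0, 87.0, -87.0], [10.0, 88.0, -89.0], [14.0, 87.0, -89.0]]
198 [[nan, nan, nan], [-8.0, 83.0, -75.0], [-4.0, 86.0, -79.0], [-0.0, 87.0, -80.0], [3.0, 88.0, -82.0], [7.0, 86.0, -81.0], [11.0, 87.0, -83.0], [15.0, 89.0, -86.0]]
200 [[-26.0, -106.0, 84.0], [-21.0, -109.0, 85.0], [-5.0, 60.0, -53.0], [-2.0, 58.0, -52.0], [4.0, 86.0, -76.0], [8.0, 85.0, -76.0], [12.0, 86.0, -77.0], [16.0, 89.0, -81.0]]
202 [[-25.0, -104.0, 88.0], [-8.0, 62.0, -48.0], [-5.0, 58.0, -46.0], [-1.0, 60.0, -49.0], [3.0, 60.0, -50.0], [7.0, 60.0, -51.0], [3.0, -112.0, 87.0], [8.0, -112.0, 86.0]]
204 [[-23.0, -96.0, 88.0], [-8.0, 57.0, -39.0], [-4.0, 58.0, -41.0], [-0.0, 58.0, -42.0], [4.0, 56.0, -42.0], [8.0, 61.0, -47.0], [4.0, -107.0, 88.0], [9.0, -106.0, 86.0]]
206 [[-22.0, -87.0, 87.0], [-7.0, 57.0, -34.0], [-3.0, 58.0, -36.0], [1.0, 57.0, -36.0], [5.0, 58.0, -38.0], [9.0, 56.0, -37.0], [6.0, -97.0, 87.0], [10.0, -100.0, 88.0]]
208 [[-20.0, -79.0, 85.0], [-7.0, 58.0, -29.0], [-3.0, 59.0, -32.0], [
[... 396 characters left out ...]
0], [9.0, -77.0, 88.0], [14.0, -75.0, 85.0]]
214 [[-11.0, 19.0, 20.0], [-7.0, 15.0, 23.0], [-3.0, 14.0, 22.0], [3.0, 50.0, -10.0], [7.0, 55.0, -15.0], [6.0, -67.0, 87.0], [11.0, -67.0, 86.0], [15.0, -72.0, 89.0]]
216 [[-10.0, 24.0, 22.0], [-6.0, 22.0, 22.0], [-2.0, 20.0, 23.0], [2.0, 21.0, 21.0], [6.0, 17.0, 23.0], [11.0, 16.0, 23.0], [15.0, 14.0, 23.0], [19.0, 9.0, 27.0]]
218 [[-9.0, 28.0, 24.0], [-5.0, 29.0, 22.0], [-1.0, 26.0, 23.0], [3.0, 24.0, 23.0], [7.0, 17.0, 28.0], [11.0, 15.0, 29.0], [16.0, 19.0, 24.0], [20.0, 17.0, 25.0]]
220 [[-8.0, 36.0, 23.0], [-4.0, 36.0, 21.0], [0.0, 33.0, 23.0], [4.0, 30.0, 24.0], [8.0, 26.0, 26.0], [13.0, 24.0, 27.0], [17.0, 22.0, 27.0], [21.0, 22.0, 26.0]]
```

Emit:
{"api": "move_arm", "payload": {
  "deltas": [
    [[-5,0,0],[0,0,0]],
    [[-9,0,0],[0,0,0]],
    [[-13,0,0],[0,0,0]],
    [[-16,0,0],[0,0,0]],
    [[-18,0,0],[0,0,0]],
    [[-20,0,0],[0,0,0]],
    [[-22,0,0],[0,0,0]],
    [[-24,0,0],[0,0,0]],
    [[-26,0,0],[0,0,0]],
    [[-28,0,0],[0,0,0]]
  ]
}}

```text
t: 5.3
tcp_pos: [0.4747, 0.2225, 0.0862]
tcp_rot: [-2.298, -2.141, -0.003]
contact_force: [0.2, 0.1, 0.3]
grip_width: 0.0876
```

```bash
python3 - <<'E'
from go import *
st(); print(env.sense()["grip_width"])
n="scene"; p,d=optics.snapshot(n); np.save("scene4.npy",d); p=p[:,:,::-1]; cv2.imwrite(f"pics/{n}4.png",p)
im=cv2.resize(p[165:250,350:440],None,fx=7,fy=7,interpolation=cv2.INTER_CUBIC); cv2.imwrite("pics/scene4d.png",cv2.convertScaleAbs(im,alpha=1.6,beta=20))
E
```

```text
t 5.3 tip in mixer [-39.1  43.9  75.3] F mixer [0.17 0.08 0.35] yaw -4.03
0.08764779497408835
```

View pics/scene4d.png

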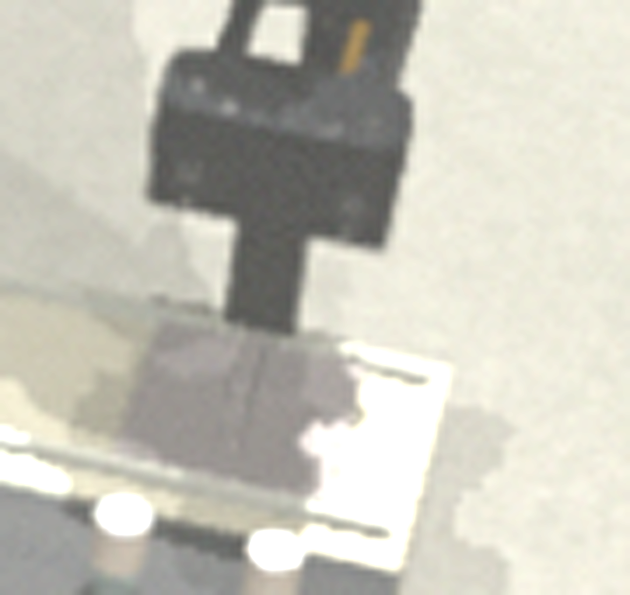

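No contact, and the guard hasn't moved: its left edge is still at about (122,430) in the crop. The real fingertip is therefore well above the stated height, as the images showed. I'll back off, go down 27 mm and try again.

Emit:
{"api": "move_arm", "payload": {
  "deltas": [
    [[10,0,0],[0,0,0]],
    [[20,0,0],[0,0,0]],
    [[26,0,0],[0,0,0]],
    [[26,0,6],[0,0,0]],
    [[26,0,12],[0,0,0]],
    [[26,0,17],[0,0,0]],
    [[26,0,21],[0,0,0]],
    [[26,0,24],[0,0,0]],
    [[26,0,27],[0,0,0]],
    [[26,0,27],[0,0,0]]
  ]
}}

```text
t: 6.18
tcp_pos: [0.4763, 0.2475, 0.0586]
tcp_rot: [-2.298, -2.141, -0.0]
contact_force: [0.6, 0.1, 0.1]
grip_width: 0.0878
```

```bash
python3 - <<'E'
from go import *
st(); print(env.sense()["grip_width"])
n="scene"; p,d=optics.snapshot(n); np.save("scene5.npy",d); p=p[:,:,::-1]; cv2.imwrite(f"pics/{n}5.png",p)
im=cv2.resize(p[165:250,350:440],None,fx=7,fy=7,interpolation=cv2.INTER_CUBIC); cv2.imwrite("pics/scene5d.png",cv2.convertScaleAbs(im,alpha=1.6,beta=20))
E
```

```text
t 6.18 tip in mixer [-39.3  68.9  47.5] F mixer [0.58 0.17 0.07] yaw -4.07
0.08777067885833287
```

View pics/scene5d.png

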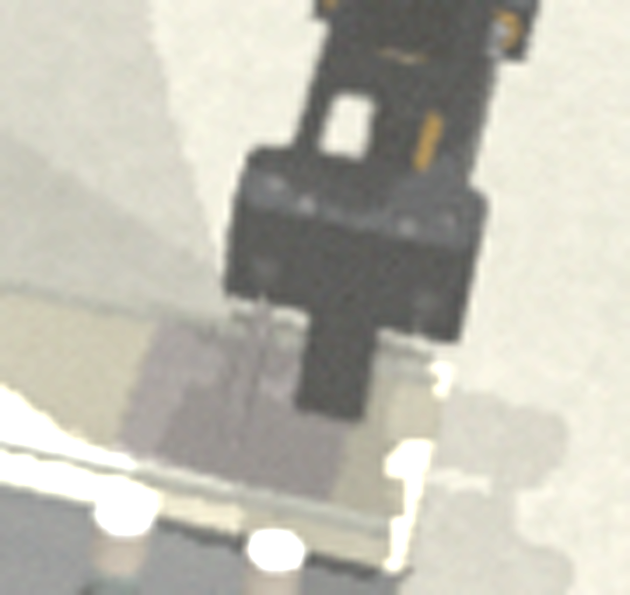

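Emit:
{"api": "move_arm", "payload": {
  "deltas": [
    [[-4,0,0],[0,0,0]],
    [[-8,0,0],[0,0,0]],
    [[-11,0,0],[0,0,0]],
    [[-13,0,0],[0,0,0]],
    [[-15,0,0],[0,0,0]],
    [[-17,0,0],[0,0,0]],
    [[-19,0,0],[0,0,0]],
    [[-21,0,0],[0,0,0]],
    [[-23,0,0],[0,0,0]],
    [[-25,0,0],[0,0,0]]
  ]
}}

```text
t: 7.07
tcp_pos: [0.4748, 0.2228, 0.059]
tcp_rot: [-2.298, -2.141, -0.002]
contact_force: [0.0, 2.2, 1.0]
grip_width: 0.0879
```

```bash
python3 - <<'E'
from go import *
st(); print(env.sense()["grip_width"])
c=np.cos(YAW);s_=np.sin(YAW)
K,k,T=cm("scene")
for uv in ((392.4,222.9),(401.4,224.7)):
    s=rays("scene",[uv])[0]; v=T[:3,:3]@np.array([s[0],-s[1],-1]); o=T[:3,3]
    nrm=np.array([c,s_,0]); a=(np.dot(nrm[:2],MP)/1000-0.0305-nrm@o)/(nrm@v); P=(o+a*v)*1000
    q=P[:2]-MP; print("mixer x,y,z",c*q[0]+s_*q[1],-s_*q[0]+c*q[1],P[2])
n="scene"; p,d=optics.snapshot(n); np.save("scene6.npy",d); p=p[:,:,::-1]; cv2.imwrite(f"pics/{n}6.png",p)
im=cv2.resize(p[165:250,350:440],None,fx=7,fy=7,interpolation=cv2.INTER_CUBIC); cv2.imwrite("pics/scene6d.png",cv2.convertScaleAbs(im,alpha=1.6,beta=20))
E
```

```text
t 7.07 tip in mixer [-39.   44.1  48.1] F mixer [-0.15  2.2   1.04] yaw -4.06
0.08792376610054219
mixer x,y,z -30.499999999999893 61.57309568462677 76.15991520721343
mixer x,y,z -30.500000000000064 80.67720348396662 76.7557791988348
```

View pics/scene6d.png

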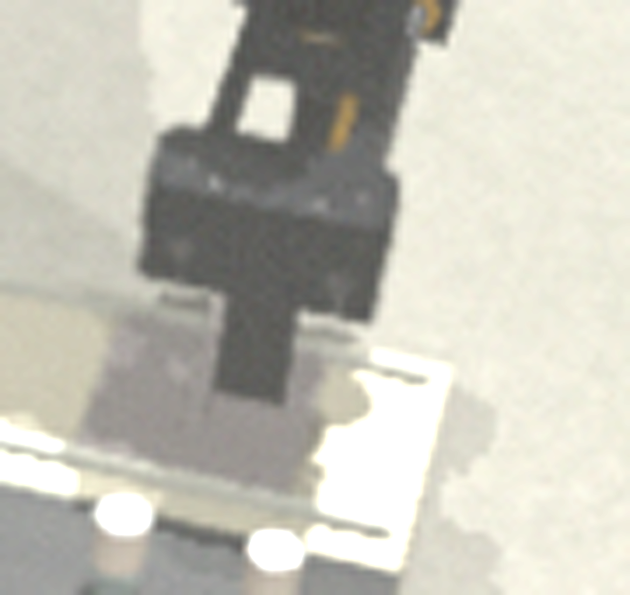

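The push works at about 2.2 N and the guard is moving. The ray cast puts the tip about 17.5 mm above the TCP. I'll keep pushing.

Emit:
{"api": "move_arm", "payload": {
  "deltas": [
    [[-5,0,0],[0,0,0]],
    [[-10,0,0],[0,0,0]],
    [[-16,0,0],[0,0,0]],
    [[-22,0,0],[0,0,0]],
    [[-28,0,0],[0,0,0]],
    [[-34,0,0],[0,0,0]],
    [[-40,0,0],[0,0,0]],
    [[-45,0,0],[0,0,0]],
    [[-49,0,0],[0,0,0]],
    [[-52,0,0],[0,0,0]]
  ]
}}

```text
t: 7.95
tcp_pos: [0.4709, 0.1696, 0.0589]
tcp_rot: [-2.299, -2.14, -0.0]
contact_force: [-0.8, 2.1, 1.1]
grip_width: 0.0877
```

```bash
python3 - <<'E'
from go import *
st()
E
```

```text
t 7.95 tip in mixer [-39.2  -9.3  47.9] F mixer [-0.93  2.02  1.12] yaw -4.12
```

Emit:
{"api": "move_arm", "payload": {
  "deltas": [
    [[-0.5,0,0],[0,0,0]],
    [[-1,0,0],[0,0,0]],
    [[-1.5,0,0],[0,0,0]],
    [[-2,0,0],[0,0,0]],
    [[-2.5,0,0],[0,0,0]],
    [[-3,0,0],[0,0,0]],
    [[-3.5,0,0],[0,0,0]],
    [[-4,0,0],[0,0,0]],
    [[-4,0,0],[0,0,0]],
    [[-4,0,0],[0,0,0]]
  ]
}}

```text
t: 8.78
tcp_pos: [0.4707, 0.1659, 0.0589]
tcp_rot: [-2.299, -2.14, -0.001]
contact_force: [1.5, 3.1, -1.2]
grip_width: 0.0879
```

```bash
python3 - <<'E'
from go import *
st()
E
```

```text
t 8.78 tip in mixer [-39.2 -12.9  47.9] F mixer [ 1.28  3.18 -1.25] yaw -4.1
```

Emit:
{"api": "move_arm", "payload": {
  "deltas": [
    [[-0.3,0,0],[0,0,0]],
    [[-0.6,0,0],[0,0,0]],
    [[-0.9,0,0],[0,0,0]],
    [[-1.2,0,0],[0,0,0]],
    [[-1.5,0,0],[0,0,0]],
    [[-1.5,0,0],[0,0,0]],
    [[-1.5,0,0],[0,0,0]],
    [[-1.5,0,0],[0,0,0]],
    [[-1.5,0,0],[0,0,0]],
    [[-1.5,0,0],[0,0,0]]
  ]
}}

```text
t: 9.62
tcp_pos: [0.4707, 0.1657, 0.0589]
tcp_rot: [-2.297, -2.141, -0.004]
contact_force: [0.9, 6.2, -3.8]
grip_width: 0.0879
```

```bash
python3 - <<'E'
from go import *
st()
E
```

```text
t 9.62 tip in mixer [-39.2 -13.   47.9] F mixer [ 0.48  6.27 -3.75] yaw -4.02
```

The guard has stopped: there was no travel on the last step and the force rose to 6.3 N. I'll back off slightly and look at the open well.

Emit:
{"api": "move_arm", "payload": {
  "deltas": [
    [[3,0,0],[0,0,0]],
    [[5,0,0],[0,0,0]],
    [[5,0,-5],[0,0,0]],
    [[5,0,-10],[0,0,0]],
    [[5,0,-15],[0,0,0]],
    [[5,0,-20],[0,0,0]],
    [[5,0,-25],[0,0,0]],
    [[5,0,-25],[0,0,0]],
    [[5,0,-25],[0,0,0]],
    [[5,0,-25],[0,0,0]]
  ]
}}

```text
t: 10.45
tcp_pos: [0.471, 0.1705, 0.0839]
tcp_rot: [-2.297, -2.141, -0.004]
contact_force: [-0.1, 0.5, -0.7]
grip_width: 0.088
```

```bash
python3 - <<'E'
from go import *
st()
for n,(x0,y0,x1,y1) in (("top",(140,170,255,270)),("scene",(295,190,420,295))):
    p,d=optics.snapshot(n); p=p[:,:,::-1]; np.save(n+"7.npy",d); cv2.imwrite(f"pics/{n}7.png",p)
    cv2.imwrite(f"pics/{n}7c.png",cv2.convertScaleAbs(cv2.resize(p[y0:y1,x0:x1],None,fx=6,fy=6,interpolation=cv2.INTER_CUBIC),alpha=1.4,beta=10))
E
```

```text
t 10.45 tip in mixer [-39.2  -8.2  72.9] F mixer [-0.16  0.49 -0.71] yaw -4.02
```

View pics/top7c.png

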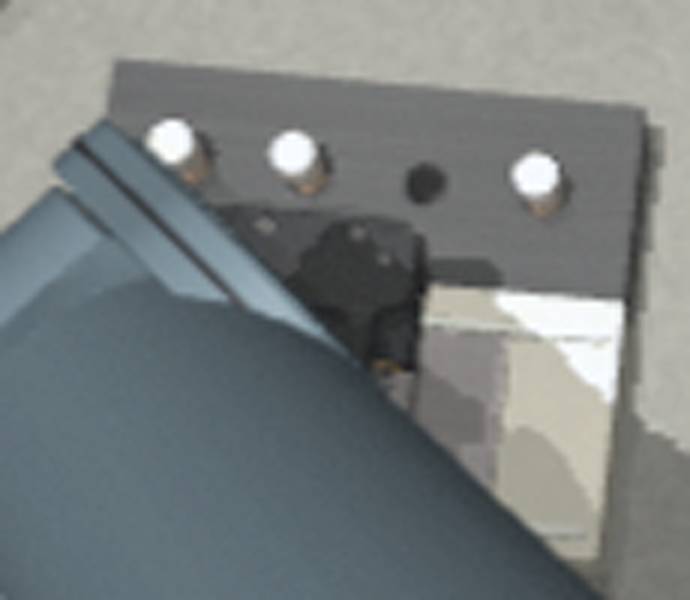

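View pics/scene7c.png

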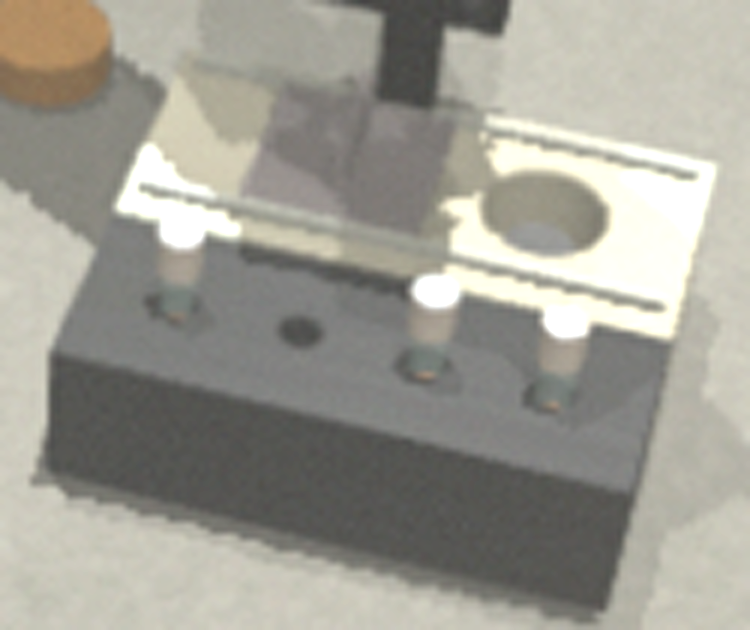

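The well is open and the mixer hasn't moved. Its corners are where they were, with the well mouth at about (545,212) in the scene crop. I'll move over the well and go down.

```bash
python3 - <<'E'
from go import *
from fit import px
w=onplane("scene",px([(545,212)],295,190),.06)[0,:2]*1000-[565.01,174.07]
a=np.radians(-3.923); print("well local (scene frame)",np.cos(a)*w[0]+np.sin(a)*w[1],-np.sin(a)*w[0]+np.cos(a)*w[1])
print(finger(-40,45,36))
E
```

```text
well local (scene frame) -39.118652446106154 45.41536643205043
(array([53.1, -0.7, 36.8]), array([ 0.01, -0.15, -0.04]))
```

Emit:
{"api": "move_arm", "payload": {
  "deltas": [
    [[10,0,0],[0,0,0]],
    [[20,0,0],[0,0,0]],
    [[30,0,0],[0,0,0]],
    [[40,-0.5,0],[0,0,0]],
    [[48,-0.8,5],[0,0,0]],
    [[53,-0.8,12],[0,0,0]],
    [[53,-0.8,20],[0,0,0]],
    [[53,-0.8,28],[0,0,0]],
    [[53,-0.8,33],[0,0,0]],
    [[53,-0.8,33],[0,0,0]]
  ]
}}

```text
t: 11.38
tcp_pos: [0.4728, 0.2223, 0.0492]
tcp_rot: [-2.297, -2.14, 0.001]
contact_force: [0.5, 0.3, 0.1]
grip_width: 0.0881
```

```bash
python3 - <<'E'
from go import *
st()
n="scene"; p,d=optics.snapshot(n); p=p[:,:,::-1]; cv2.imwrite(f"pics/{n}8.png",p)
im=cv2.resize(p[165:250,350:440],None,fx=7,fy=7,interpolation=cv2.INTER_CUBIC); cv2.imwrite("pics/scene8d.png",cv2.convertScaleAbs(im,alpha=1.6,beta=20))
E
```

```text
t 11.38 tip in mixer [-41.   43.6  38.1] F mixer [0.46 0.3  0.14] yaw -4.05
```

View pics/scene8d.png

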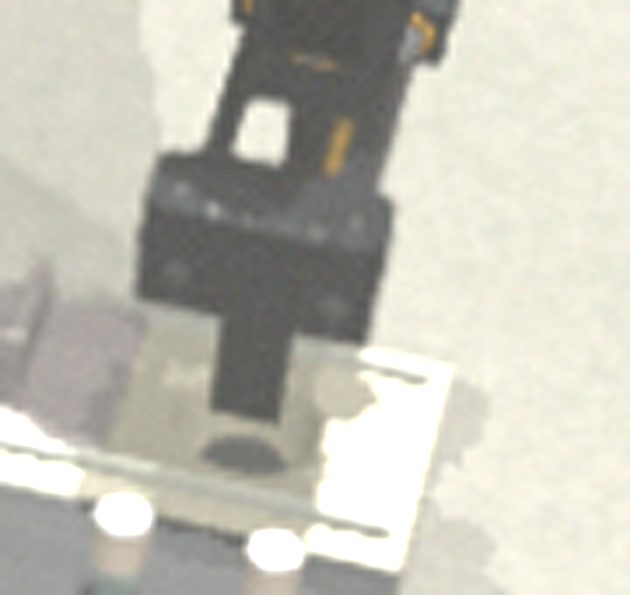

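The finger tip, at about (248,415) in the crop, lines up sideways with the well, whose visible rim is centred near (247,440). I'll go into the well and stop short of the key.

Emit:
{"api": "move_arm", "payload": {
  "deltas": [
    [[1.2,1,1],[0,0,0]],
    [[1.4,1,3],[0,0,0]],
    [[1.4,1,6],[0,0,0]],
    [[1.4,1,9],[0,0,0]],
    [[1.4,1,12],[0,0,0]],
    [[1.4,1,15],[0,0,0]],
    [[1.4,1,17],[0,0,0]],
    [[1.4,1,18],[0,0,0]],
    [[1.4,1,19],[0,0,0]],
    [[1.4,1,19],[0,0,0]]
  ]
}}

```text
t: 12.27
tcp_pos: [0.4741, 0.224, 0.0308]
tcp_rot: [-2.297, -2.14, 0.0]
contact_force: [-1.0, -0.1, 0.7]
grip_width: 0.0884
```

```bash
python3 - <<'E'
from go import *
st()
n="scene"; p,d=optics.snapshot(n); p=p[:,:,::-1]; cv2.imwrite(f"pics/{n}9.png",p)
im=cv2.resize(p[165:250,350:440],None,fx=7,fy=7,interpolation=cv2.INTER_CUBIC); cv2.imwrite("pics/scene9d.png",cv2.convertScaleAbs(im,alpha=1.6,beta=20))
E
```

```text
t 12.27 tip in mixer [-39.8  45.3  19.7] F mixer [-0.97 -0.22  0.66] yaw -4.05
```

View pics/scene9d.png

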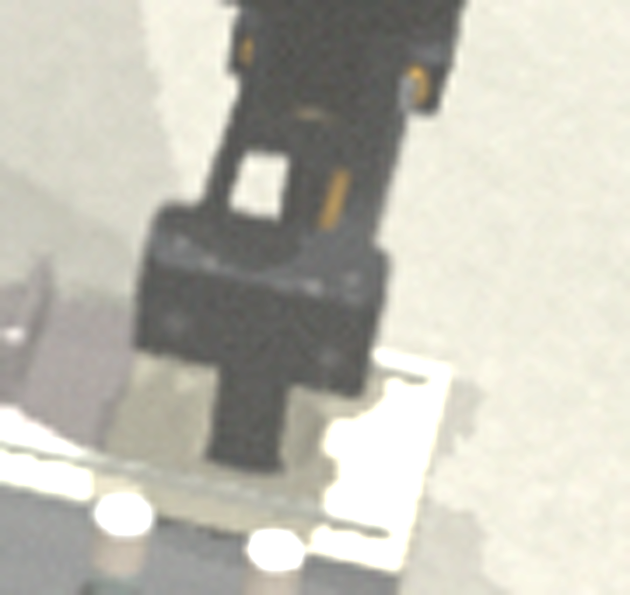

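Emit:
{"api": "move_arm", "payload": {
  "deltas": [
    [[0,0,1],[0,0,0]],
    [[0,0,2],[0,0,0]],
    [[0,0,3],[0,0,0]],
    [[0,0,4],[0,0,0]],
    [[0,0,5],[0,0,0]],
    [[0,0,6],[0,0,0]],
    [[0,0,7],[0,0,0]],
    [[0,0,8],[0,0,0]],
    [[0,0,9],[0,0,0]],
    [[0,0,9],[0,0,0]]
  ]
}}

```text
t: 13.15
tcp_pos: [0.4744, 0.2241, 0.0241]
tcp_rot: [-2.299, -2.141, 0.0]
contact_force: [-10.3, -5.1, 30.8]
grip_width: 0.0878
```

```bash
python3 - <<'E'
from go import *
st(); print(env.sense()["tcp_pos"])
E
```

```text
t 13.15 tip in mixer [-39.5  45.4  13.1] F mixer [-9.92 -5.83 30.8 ] yaw -4.06
[0.47440311 0.2240839  0.02408423]
```

The force is 30 N, which is more than the key should need, so something is against a stop. I'll read the moment to locate the contact before backing off.

```bash
python3 - <<'E'
from go import *
s=env.sense(); F=s["contact_force"];t=s["ft_torque"];print(F,t,s["joint_efforts"])
Ra=R.from_rotvec(s["tcp_rot"]).as_matrix(); print("tool F",Ra.T@F,"tool tau",Ra.T@t)
r=np.cross(F,t)/(F@F); print("closest pt on line of action, tool mm (assumes moment about TCP, world axes):",Ra.T@r*1000, "dir",Ra.T@F/np.linalg.norm(F))
n="scene"; p,d=optics.snapshot(n); p=p[:,:,::-1]; cv2.imwrite(f"pics/{n}10.png",p)
cv2.imwrite("pics/scene10d.png",cv2.convertScaleAbs(cv2.resize(p[140:260,330:450],None,fx=5,fy=5,interpolation=cv2.INTER_CUBIC),alpha=1.6,beta=20))
E
```

```text
[-10.30306695  -5.13174789  30.80130015] [-1.29502942  0.59424392 -0.26231455] [ -0.57317857 -37.56374717  -4.06134993 -14.06285673   0.47949728
  -2.67805718   0.28687924]
tool F [ -5.84527859  -9.91748413 -30.80071984] tool tau [ 0.50113579 -1.33379046  0.26249165]
closest pt on line of action, tool mm (assumes moment about TCP, world axes): [-40.40384315 -12.85692015  11.80751693] dir [-0.17776676 -0.30161078 -0.93671229]
```

View pics/scene10d.png

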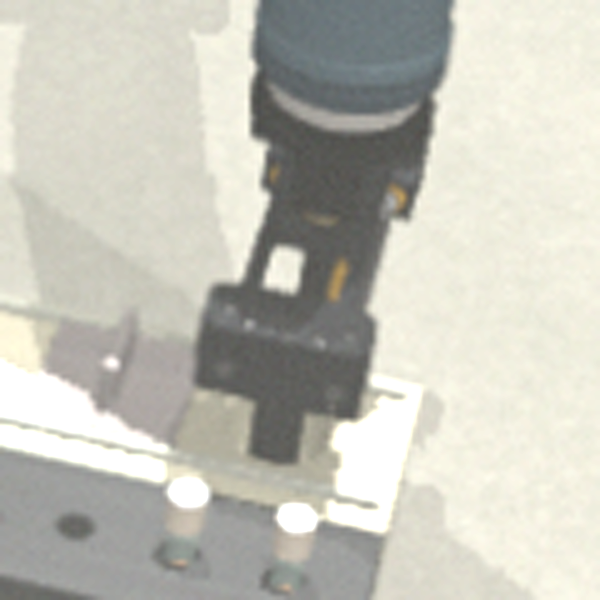

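With the sensor at the wrist, the line of action passes through the fingertip on the key. The key is probably already bottomed and I'm pressing past its stop. I'll ease to a light over-press and hold.

Emit:
{"api": "move_arm", "payload": {
  "deltas": [
    [[0,0,0.8],[0,0,0]],
    [[0,0,0.8],[0,0,0]],
    [[0,0,0.8],[0,0,0]],
    [[0,0,0.8],[0,0,0]],
    [[0,0,0.8],[0,0,0]],
    [[0,0,0.8],[0,0,0]],
    [[0,0,0.8],[0,0,0]],
    [[0,0,0.8],[0,0,0]],
    [[0,0,0.8],[0,0,0]],
    [[0,0,0.8],[0,0,0]]
  ]
}}

```text
t: 14.03
tcp_pos: [0.4743, 0.224, 0.0244]
tcp_rot: [2.298, 2.141, -0.0]
contact_force: [-5.9, -2.2, 17.7]
grip_width: 0.0879
```

```bash
python3 - <<'E'
from go import *
st(); print(env.sense()["tcp_pos"])
E
```

```text
t 14.03 tip in mixer [-39.6  45.4  13.5] F mixer [-5.76 -2.57 17.68] yaw -4.05
[0.47433709 0.22404251 0.02442848]
```

Emit:
{"api": "move_arm", "payload": {
  "deltas": [
    [[0,0,0.7],[0,0,0]],
    [[0,0,0.7],[0,0,0]],
    [[0,0,0.7],[0,0,0]],
    [[0,0,0.7],[0,0,0]],
    [[0,0,0.7],[0,0,0]],
    [[0,0,0.7],[0,0,0]],
    [[0,0,0.7],[0,0,0]],
    [[0,0,0.7],[0,0,0]],
    [[0,0,0.7],[0,0,0]],
    [[0,0,0.7],[0,0,0]]
  ]
}}

```text
t: 14.87
tcp_pos: [0.4743, 0.224, 0.0246]
tcp_rot: [2.298, 2.14, -0.0]
contact_force: [-5.5, -1.7, 14.0]
grip_width: 0.0878
```

```bash
python3 - <<'E'
from go import *
st(); print(env.sense()["tcp_pos"])
E
```

```text
t 14.87 tip in mixer [-39.6  45.4  13.6] F mixer [-5.36 -2.08 14.04] yaw -4.06
[0.47434226 0.22403695 0.02455816]
```

Emit:
{"api": "move_arm", "payload": {
  "deltas": [
    [[0,0,-1],[0,0,0]],
    [[0,0,-2],[0,0,0]],
    [[0,0,-2.5],[0,0,0]],
    [[0,0,-2.5],[0,0,0]],
    [[0,0,-2.5],[0,0,0]],
    [[0,0,-2.5],[0,0,0]],
    [[0,0,-2.5],[0,0,0]],
    [[0,0,-2.5],[0,0,0]],
    [[0,0,-2.5],[0,0,0]],
    [[0,0,-2.5],[0,0,0]]
  ]
}}

```text
t: 15.7
tcp_pos: [0.4743, 0.224, 0.027]
tcp_rot: [2.298, 2.14, -0.001]
contact_force: [-2.1, 0.1, 3.5]
grip_width: 0.0886
```

```bash
python3 - <<'E'
from go import *
st(); print(env.sense()["tcp_pos"])
E
```

```text
t 15.7 tip in mixer [-39.6  45.3  16. ] F mixer [-2.07 -0.03  3.49] yaw -4.06
[0.47428214 0.2239907  0.02700047]
```

At TCP z = 27.0 the force is 3.5 N, so the finger is on a spring and it was the key that bottomed. I'll come up in steps to find where contact ends. It should end about 6 mm above the 24.3 mm bottoming height.

Emit:
{"api": "move_arm", "payload": {
  "deltas": [
    [[0,0,-0.5],[0,0,0]],
    [[0,0,-1],[0,0,0]],
    [[0,0,-1.5],[0,0,0]],
    [[0,0,-1.8],[0,0,0]],
    [[0,0,-1.8],[0,0,0]],
    [[0,0,-1.8],[0,0,0]],
    [[0,0,-1.8],[0,0,0]],
    [[0,0,-1.8],[0,0,0]],
    [[0,0,-1.8],[0,0,0]],
    [[0,0,-1.8],[0,0,0]]
  ]
}}

```text
t: 16.53
tcp_pos: [0.4743, 0.224, 0.0288]
tcp_rot: [2.298, 2.14, -0.001]
contact_force: [-0.9, 0.3, 1.6]
grip_width: 0.0879
```

```bash
python3 - <<'E'
from go import *
st(); print(env.sense()["tcp_pos"])
for i in range(3):
    optics.snapshot("top"); print(env.sense()["contact_force"])
E
```

```text
t 16.53 tip in mixer [-39.6  45.3  17.8] F mixer [-0.93  0.25  1.6 ] yaw -4.06
[0.47427708 0.22400779 0.02880077]
[-1.47624191  0.10440797  2.45924145]
[-1.16959207 -0.30856607  2.51580066]
[-0.56825424 -0.40961694  2.54234734]
```

Emit:
{"api": "move_arm", "payload": {
  "deltas": [
    [[0,0,-0.5],[0,0,0]],
    [[0,0,-1],[0,0,0]],
    [[0,0,-2],[0,0,0]],
    [[0,0,-3],[0,0,0]],
    [[0,0,-3],[0,0,0]],
    [[0,0,-3],[0,0,0]],
    [[0,0,-3],[0,0,0]],
    [[0,0,-3],[0,0,0]],
    [[0,0,-3],[0,0,0]],
    [[0,0,-3],[0,0,0]]
  ]
}}

```text
t: 17.52
tcp_pos: [0.4743, 0.224, 0.0318]
tcp_rot: [2.298, 2.14, -0.001]
contact_force: [0.3, -0.4, -0.3]
grip_width: 0.0881
```

```bash
python3 - <<'E'
from go import *
st(); print(env.sense()["tcp_pos"])
for i in range(3):
    optics.snapshot("top"); print(env.sense()["contact_force"])
E
```

```text
t 17.52 tip in mixer [-39.6  45.3  20.8] F mixer [ 0.35 -0.37 -0.27] yaw -4.06
[0.47428085 0.2239964  0.03176469]
[-0.00483507 -0.43772675  0.63425246]
[ 1.26021475  0.37580781 -0.6121762 ]
[-0.23120586 -0.28644747 -0.64881783]
```

Contact ended between 28.8 and 31.8 mm, which matches a full 6 mm stroke from 24.3. The key was held for about 1.8 s and is up again. Now over the fin to its -y side.

Emit:
{"api": "move_arm", "payload": {
  "deltas": [
    [[0,0,-12],[0,0,0]],
    [[0,0,-28],[0,0,0]],
    [[0,0,-46],[0,0,0]],
    [[0,0,-60],[0,0,0]],
    [[-10,0,-66],[0,0,0]],
    [[-30,0,-68],[0,0,0]],
    [[-55,0,-68],[0,0,0]],
    [[-80,0,-68],[0,0,0]],
    [[-98,0,-68],[0,0,0]],
    [[-103,0,-68],[0,0,0]]
  ]
}}

```text
t: 18.5
tcp_pos: [0.4663, 0.1169, 0.0997]
tcp_rot: [2.301, 2.135, -0.005]
contact_force: [-0.2, -0.9, 0.3]
grip_width: 0.088
```

```bash
python3 - <<'E'
from go import *
st(); print(env.sense()["tcp_pos"])
for n,(x0,y0,x1,y1) in (("scene",(295,190,420,295)),):
    p,d=optics.snapshot(n); p=p[:,:,::-1]; np.save(n+"11.npy",d); cv2.imwrite(f"pics/{n}11.png",p)
    cv2.imwrite(f"pics/{n}11c.png",cv2.convertScaleAbs(cv2.resize(p[y0:y1,x0:x1],None,fx=6,fy=6,interpolation=cv2.INTER_CUBIC),alpha=1.4,beta=10))
E
```

```text
t 18.5 tip in mixer [-40.2 -62.4  88.7] F mixer [-0.16 -0.88  0.31] yaw -4.31
[0.46627824 0.11686087 0.09971959]
```

View pics/scene11c.png

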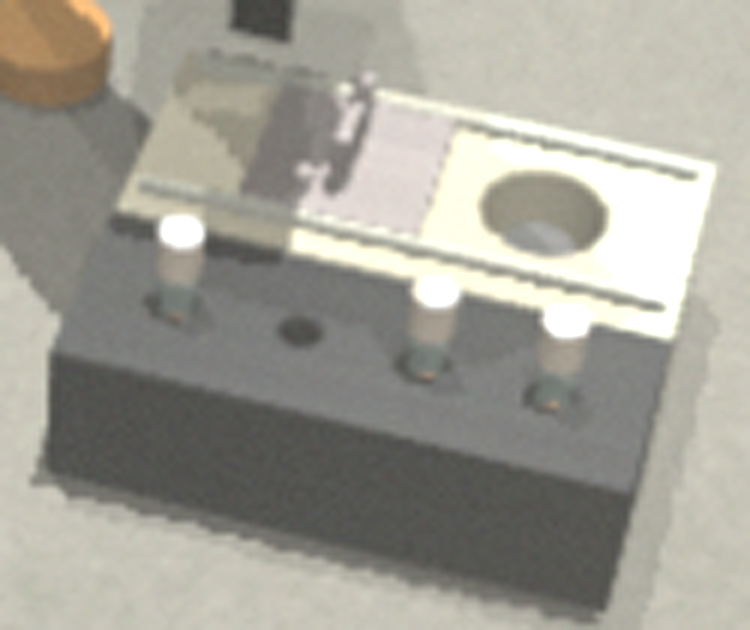

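The mixer corners are unchanged, the well shows at (545,212) and the key is up. I'll go down on the fin's -y side.

Emit:
{"api": "move_arm", "payload": {
  "deltas": [
    [[0,0,6],[0,0,0]],
    [[0,0,14],[0,0,0]],
    [[0,0,22],[0,0,0]],
    [[0,0,30],[0,0,0]],
    [[0,0,36],[0,0,0]],
    [[0,0,39],[0,0,0]],
    [[0,0,40.5],[0,0,0]],
    [[3,0,40.5],[0,0,0]],
    [[7,0,40.5],[0,0,0]],
    [[11,0,40.5],[0,0,0]]
  ]
}}

```text
t: 19.38
tcp_pos: [0.4677, 0.1292, 0.0596]
tcp_rot: [2.301, 2.135, -0.003]
contact_force: [-0.4, 0.3, 0.2]
grip_width: 0.0877
```

```bash
python3 - <<'E'
from go import *
st(); print(finger(-40,28,0)[0], env.sense()["tcp_pos"])
E
```

```text
t 19.38 tip in mixer [-39.6 -49.9  48.6] F mixer [-0.38  0.32  0.24] yaw -4.3
[77.7 -0.9 48.4] [0.46771747 0.12924134 0.05959445]
```

Emit:
{"api": "move_arm", "payload": {
  "deltas": [
    [[3,0,0],[0,0,0]],
    [[6,0,0],[0,0,0]],
    [[9,0,0],[0,0,0]],
    [[12,0,0],[0,0,0]],
    [[16,0,0],[0,0,0]],
    [[21,0,0],[0,0,0]],
    [[27,0,0],[0,0,0]],
    [[33,-0.3,0],[0,0,0]],
    [[39,-0.3,0],[0,0,0]],
    [[45,-0.5,0],[0,0,0]]
  ]
}}

```text
t: 20.22
tcp_pos: [0.4708, 0.1748, 0.0595]
tcp_rot: [2.301, 2.135, -0.002]
contact_force: [1.1, -2.3, -0.0]
grip_width: 0.0882
```

```bash
python3 - <<'E'
from go import *
st(); print(finger(-40,28,0)[0])
E
```

```text
t 20.22 tip in mixer [-39.6  -4.2  48.5] F mixer [ 1.27 -2.23 -0.01] yaw -4.3
[32.  -0.6 48.4]
```

Pushing at 2.2 N, as expected. Next call goes to about 3 mm short of the stop.

Emit:
{"api": "move_arm", "payload": {
  "deltas": [
    [[5,0,0],[0,0,0]],
    [[10,0,0],[0,0,0]],
    [[15,0,0],[0,0,0]],
    [[19,0,0],[0,0,0]],
    [[23,0,0],[0,0,0]],
    [[26,0,0],[0,0,0]],
    [[28.5,0,0],[0,0,0]],
    [[30.5,0,0],[0,0,0]],
    [[32,0,0],[0,0,0]],
    [[33,0,0],[0,0,0]]
  ]
}}

```text
t: 21.05
tcp_pos: [0.4732, 0.2078, 0.0593]
tcp_rot: [2.301, 2.135, -0.002]
contact_force: [-0.3, -1.9, 1.5]
grip_width: 0.0879
```

```bash
python3 - <<'E'
from go import *
st()
E
```

```text
t 21.05 tip in mixer [-39.5  28.9  48.4] F mixer [-0.13 -1.96  1.5 ] yaw -4.29
```

Emit:
{"api": "move_arm", "payload": {
  "deltas": [
    [[0.4,0,0],[0,0,0]],
    [[0.8,0,0],[0,0,0]],
    [[1.2,0,0],[0,0,0]],
    [[1.6,0,0],[0,0,0]],
    [[2,0,0],[0,0,0]],
    [[2.4,0,0],[0,0,0]],
    [[2.4,0,0],[0,0,0]],
    [[2.4,0,0],[0,0,0]],
    [[2.4,0,0],[0,0,0]],
    [[2.4,0,0],[0,0,0]]
  ]
}}

```text
t: 21.88
tcp_pos: [0.4734, 0.2103, 0.0593]
tcp_rot: [2.301, 2.135, -0.002]
contact_force: [-0.8, -1.5, -0.0]
grip_width: 0.0876
```

```bash
python3 - <<'E'
from go import *
st()
E
```

```text
t 21.88 tip in mixer [-39.6  31.4  48.4] F mixer [-0.71 -1.6  -0.04] yaw -4.29
```

Emit:
{"api": "move_arm", "payload": {
  "deltas": [
    [[0.4,0,0],[0,0,0]],
    [[0.8,0,0],[0,0,0]],
    [[1.2,0,0],[0,0,0]],
    [[1.5,0,0],[0,0,0]],
    [[1.5,0,0],[0,0,0]],
    [[1.5,0,0],[0,0,0]],
    [[1.5,0,0],[0,0,0]],
    [[1.5,0,0],[0,0,0]],
    [[1.5,0,0],[0,0,0]],
    [[1.5,0,0],[0,0,0]]
  ]
}}

```text
t: 22.72
tcp_pos: [0.4735, 0.2111, 0.0593]
tcp_rot: [2.301, 2.134, -0.004]
contact_force: [-0.6, -5.6, 4.3]
grip_width: 0.0883
```

```bash
python3 - <<'E'
from go import *
st()
E
```

```text
t 22.72 tip in mixer [-39.5  32.1  48.3] F mixer [-0.17 -5.58  4.28] yaw -4.33
```

Emit:
{"api": "move_arm", "payload": {
  "deltas": [
    [[0.4,0,0],[0,0,0]],
    [[0.8,0,0],[0,0,0]],
    [[1.2,0,0],[0,0,0]],
    [[1.4,0,0],[0,0,0]],
    [[1.4,0,0],[0,0,0]],
    [[1.4,0,0],[0,0,0]],
    [[1.4,0,0],[0,0,0]],
    [[1.4,0,0],[0,0,0]],
    [[1.4,0,0],[0,0,0]],
    [[1.4,0,0],[0,0,0]]
  ]
}}

```text
t: 23.55
tcp_pos: [0.4735, 0.2111, 0.0593]
tcp_rot: [2.302, 2.132, -0.007]
contact_force: [-1.5, -6.6, 6.3]
grip_width: 0.0881
```

```bash
python3 - <<'E'
from go import *
st()
E
```

```text
t 23.55 tip in mixer [-39.5  32.   48.3] F mixer [-1.03 -6.73  6.29] yaw -4.4
```

The finger stopped at y = 32.1 with the force up to 6.7 N and no further travel, so the guard is at its stop. I'll back off, raise the arm well clear and check.

Emit:
{"api": "move_arm", "payload": {
  "deltas": [
    [[-3,0,0],[0,0,0]],
    [[-8,0,0],[0,0,0]],
    [[-12,0,0],[0,0,0]],
    [[-12,0,-15],[0,0,0]],
    [[-12,0,-40],[0,0,0]],
    [[-12,0,-70],[0,0,0]],
    [[-12,0,-100],[0,0,0]],
    [[-30,0,-125],[0,0,0]],
    [[-65,0,-140],[0,0,0]],
    [[-100,0,-150],[0,0,0]]
  ]
}}

```text
t: 24.38
tcp_pos: [0.4665, 0.1132, 0.2118]
tcp_rot: [2.297, 2.135, -0.001]
contact_force: [0.6, -0.7, 0.2]
grip_width: 0.0881
```

Emit:
{"api": "move_arm", "payload": {
  "deltas": [
    [[-38,0,0],[0,0,0]],
    [[-76,0,0],[0,0,0]],
    [[-114,0,0],[0,0,0]],
    [[-152,0,0],[0,0,0]],
    [[-190,0,0],[0,0,0]],
    [[-228,0,0],[0,0,0]],
    [[-266,0,0],[0,0,0]],
    [[-290,0,0],[0,0,0]],
    [[-300,0,0],[0,0,0]],
    [[-300,0,0],[0,0,0]]
  ]
}}

```text
t: 25.22
tcp_pos: [0.4442, -0.188, 0.2128]
tcp_rot: [2.301, 2.131, -0.001]
contact_force: [0.1, -0.0, -0.6]
grip_width: 0.088
```

```bash
python3 - <<'E'
from go import *
st()
for n,(x0,y0,x1,y1) in (("top",(140,170,255,270)),("scene",(295,190,420,295))):
    p,d=optics.snapshot(n); p=p[:,:,::-1]; cv2.imwrite(f"pics/{n}12.png",p)
    cv2.imwrite(f"pics/{n}12c.png",cv2.resize(p[y0:y1,x0:x1],None,fx=6,fy=6,interpolation=cv2.INTER_CUBIC))
E
```

```text
t 25.22 tip in mixer [ -41.  -368.2  202. ] F mixer [ 0.05 -0.01 -0.62] yaw -4.41
```

View pics/top12c.png

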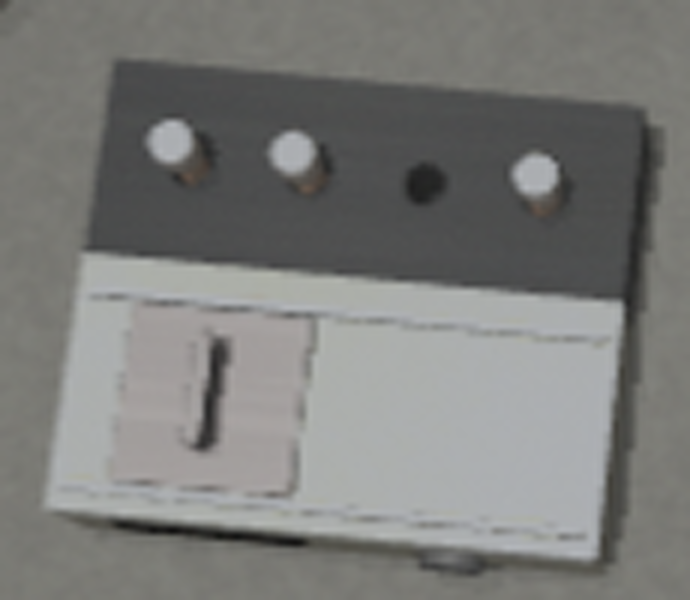

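View pics/scene12c.png

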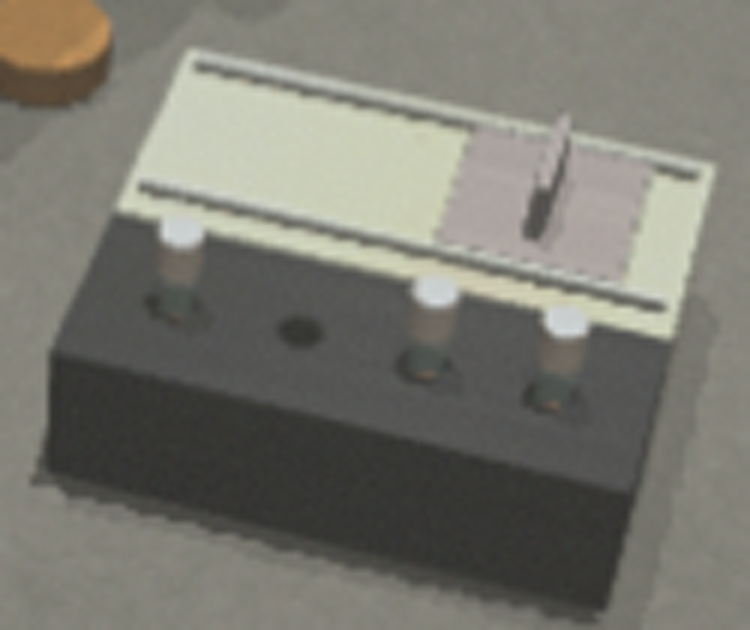

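View pics/top12.png

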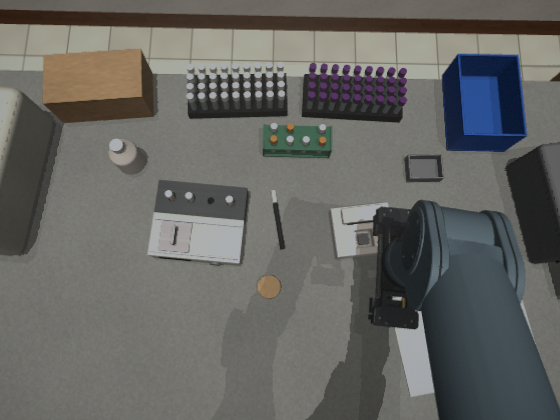

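In both views the guard plate is about 4 mm further over than at the start, so it's centred over the well at y ≈ 45. The mixer corners, tubes, pen, tape and timer are where they were. The arm is clear, so I'll hand in.

```bash
python3 - <<'E'
from fit import *
for n,o,g,tr,a in (("top",(140,170),[(130,302),(316,318),(293,494),(110,480)],[561.59,170.62],-4.027),("scene",(295,190),[(624,282),(437,240),(472,126),(652,166)],[565.01,174.07],-3.923)):
    a=np.radians(a);Rm=np.array([[np.cos(a),-np.sin(a)],[np.sin(a),np.cos(a)]])
    print(n,((onplane(n,px(g,*o),.065)[:,:2]*1000-tr)@Rm).mean(0).round(1))
print(workorder.hand_in(), env.sense()["t"])
E
```

```text
top [-39.9  44.7]
scene [-38.7  45.3]
the job is handed in; nothing more can be done
the job is handed in; nothing more can be done
```

I opened the guard, pressed and held the mixer's reset key, let it come up, shut the guard again, and handed the job in at about 25.5 s of the 54 s limit.

**What the checks showed**
- **Guard:** it reached its stop both ways; the finger stopped moving while the force rose to 6–7 N. At the end the plate is centred at mixer y = 44.7 mm (top view) and 45.3 mm (scene view), against 45 mm for fully shut.
- **Key:** it was held fully down for about 1.8 s at 14–31 N. On the way up, contact ended between 4.5 and 7.5 mm above the bottom, which fits the full 6 mm stroke.
- **Surroundings:** the mixer corners and tubes look unchanged in the before and after pictures. The pen, tape and rack look the same too. In the last top picture the arm partly hides the timer, but I never went near its key.

**What disagreed**
- **Fingertip height:** the tip was about 12–17 mm above the reported TCP, not 11 mm below as stated. My first push therefore passed over the fin without touching it. After that I used heights measured from the images and from contact.
- **Press force:** because of that height error, the first press went past the key's stop and reached about 31 N at the fingertip. I eased it to 14–18 N for the rest of the hold.
- **Camera offset:** the two cameras disagreed by about 3.4 mm in x and in y on the mixer's position, so I used the average.

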